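# Index the packing turntable round to the hat box

### The arm

A 6-joint arm with a two-finger parallel gripper is mounted at the origin on the work surface. World frame = base frame: x ahead of the robot, y to its left, z up, the work surface at z = 0. Lengths are in m, angles in rad, forces in N, time in s.
With the tool pointing down it reaches from about 0.325 to 0.775 m from the base axis. Payload 9.3 kg.
Tool frame: the origin (TCP) lies on the centre line of the jaws, within the pads' length; the fingertips stand 17 mm ahead of it and the grasp point (between the pads) lies 2 mm behind it (bot.tcp_to_tips is the distance from the TCP to the fingertips, in m); x points along the fingers, y is the direction in which the jaws open and shut, and the axes are right-handed (so a half turn about x gives the same grasp; the last joint's range is limited). The gripper opens to 85 mm and grips with 20 to 120 N. Pads are 22 mm wide; open, the fingers measure 114 mm over their backs; the gripper's body (76 mm by 85 mm) begins 54 mm behind the grasp point. The pads swing forward as they close: fully open they stand 13 mm farther back than shut.
Start: joints at [1.193, 0.259, 0.021, 1.334, 0, 1.418], TCP at [0.123, 0.536, 0.248] pointing down, gripper open.
Joint ranges: [-3.04, 3.04], [-0.91, 1.82], [-1.04, 1.36], [-1.92, 1.95], [-1.52, 1.45], [-3.14, 3.14]. Speed limits (rad/s): [2.22, 2.22, 2.79, 3.14, 3.14, 3.14].

### API

Orientations are given as a unit quaternion [x, y, z, w].
In Python, from bench import bot gives the robot as it stands. The module is installed in compiled form; this text tells all that it offers.
- The arm moves only by the tool arm_command, never from a script. Its argument "increments" is text: rows parted by semicolons, each of 7 numbers parted by spaces: the turn, a rotation vector about the tool's x, y, z in units of 5 degrees (1.0 is 5 degrees), then the shift along the tool's x, y, z in units of 25 mm (1.0 is 25 mm), then the opening, from 0 (shut) to 1 (fully open). A call has 1 to 8 rows; each row shifts and turns the pose as measured when the row begins, along the tool's axes as they then stand; what a row does not reach is not made up. A row lasts 1/12 s, in which the tool goes at most 41.7 mm and 7.16 degrees, less where a joint would pass 70% of its speed; a pose out of reach is approached as far as the arm can. A call is refused whole if a number of a shift passes 1 or a number of a turn 1, either way. A call with a gripper value outside its range is refused whole. The fingers move at their own pace and stop on an object; the grip force is fixed at half the most. Time passes only in rows, so rows that do not move let the fingers close. It gives the time, the measured TCP pose, the force and the opening at its end, in the units of the state.
- bot.get_state(): the state, without advancing time (a new reading comes with each control period).
- bot.camera(name): name is "side" or "top"; returns the picture (420x560x3 uint8, blue, green, red); there is no depth.
- bot.calibration(name): a dict with "fx", "fy", "cx", "cy" (pixels), "camera_from_world" (4x4, takes a point from world to camera coordinates). Camera axes: x right, y up, looking along -z (the intrinsics and any distortion apply to the point x, -y, -z); pixel columns grow to the right and rows downward; lengths in m; the calibration is good to about 2 mm. A picture is of the moment at which its call begins. calibration takes no time and is no camera call.
- bot.close_job(): hands the job in, once; it reports no verdict.
The state is a dict: "time": time; "q": joint angles; "joint_vel": joint speeds; "tau": joint torques, N m; "eef_pos": TCP position; "tool_rot": TCP orientation; "contact_force": force on the tool from outside, world axes, zero at the start; "moment": the same for the moment, N m; "finger_gap": opening from 0.0 (shut) to 1.0 (fully open).
Only numpy, scipy, OpenCV 4.12 (cv2) and the standard library are available. Lean on these libraries where they do the work, as an engineer would, in place of code of your own. Each camera call takes 0.05 s, during which the arm holds its last target. There are 200 camera calls.

### The job

Lay the wrapped parcel flat in the plywood tray of the packing turntable without dropping it. Then pull up the turntable's sprung index knob, turn the tray, with the parcel riding in it, until it points at the open round hat box, going round the side where the big vase does not stand in its way, and let the pin drop fully home in the hole there. Leave the vase, hat box, tape roll and tumbler where they stand.

Things in the scene. Friction and masses are not known exactly. Their poses are not given: they have to be found in the camera images.
- foot: Fixed round foot of the turntable: plywood disc 224 mm across, 15 mm high, under an aluminium index plate 196 mm across. Origin on the table on the vertical turning axis. At the start the tray points along the foot's -x and the pin sits in the hole on its +x. The hat box, vase and tape roll, in any order, stand about 240 mm from the axis at 0, +60 and -60 degrees from the foot's +x.
- axis (a point): Point on the turning axis on top of the index plate, 30 mm above the table; axes as the foot's. The plate has six index holes 17 mm across, through its 15 mm, on a circle of 75 mm radius, every 60 degrees from the foot's +x. Parcel and tumbler stand about 275 mm from the axis at +100 and -100 degrees, either way round.
- rotor (a joint): Turn of the turntable, rad, 0 at the start, positive counter-clockwise from above; stops at -3.7 and 3.7, so the far side (3.14) is reached either way. Friction 0.12 N m. Locked by the pin but for 2 degrees of play. Aluminium bar 40 mm wide, top at 50 mm, tray on one end, pin on the other; the tray's corners sweep a circle of 161 mm radius, 42 to 60 mm above the table.
- tray (a point): Centre of the tray's inner floor, 100 mm from the axis, 48 mm above the table. Its axes turn with the rotor: -x points outward from the axis, z up. The plywood tray is 84 mm (radial, x) by 124 mm (tangential, y) inside, with 4 mm walls 12 mm high above the floor (top 60 mm above the table).
- tray_end (a point): Middle of the tray's outer edge, 146 mm from the axis; the way from the axis to it is the way the tray points.
- pin (a joint): Lift of the sprung index pin, m: 0 when fully home in a hole, about 0.012 when its tip rests on the plate between holes, 0.020 at the upper stop. The tip is rounded; the rotor turns freely once it is lifted over 0.013. The spring pulls it down with 6 N when home, rising to 11 N at the stop.
- grip (a point): Middle of the black pull knob on the index pin, 75 mm from the axis opposite the tray, 92 mm above the table with the pin home; moves with rotor and pin. Knob 48 mm high, from 69 to 117 mm above the table: body 31 mm across, rim 40 mm across in its top 12 mm. It swivels freely about its own vertical axis, so a gripper need not turn with it. Below it a 28 mm sleeve ends at 66 mm.
- parcel: Loose wrapped parcel, rigid, cream paper with a grey band, 100 mm (its x) by 60 mm (its y) by 50 mm high, 0.2 to 0.33 kg. Origin at the centre of its underside. It fits in the tray only with its long side along the tray's long side (tray's y), either way round.
- hatbox: Round open cardboard box, 130 mm across, 105 mm high, loose: the tray must end up pointing at it. Origin at the centre of its underside. It stands clear of the tray's sweep.
- vase: Squat glazed round vase, 200 mm across its belly (50 to 66 mm above the table), 135 mm high, about 0.95 kg, loose. Origin at the centre of its underside. Its belly stands about 20 mm inside the tray's sweep, so the tray cannot pass it.
- tape_roll: Roll of card tape lying flat, 120 mm across, 50 mm high, loose bystander, clear of the sweep. Origin at the centre of its underside.
- tumbler: White ceramic tumbler without a handle, 76 mm across at its rim, 95 mm high, loose bystander, clear of the sweep. Origin at the centre of its underside.
There are look-alikes about, which are no part of the job. What is shaped like the hatbox but black, turquoise or yellow is not meant.

How it is judged:
By the outcome, as a careful person would: the job done as asked, in the order asked, and still so for the second after the job is handed in, with the robot touching nothing.
It also fails if it takes over 64 s, if anything falls off the work surface, if the arm or the gripper's body presses on something with over 40 N, if the wrist force passes 120 N, or if a joint passes its speed limit or range.

## Working session

There is one attempt and no reset: what is moved stays moved. The work goes in short steps, Python scripts to look and compute and a tool call to move; the robot and the scene stay as the last step left them, time stands still between calls to the robot, and variables do not carry over. Pictures are saved under pics/ and viewed, about 8 in all and at most 12, crops included, and the job is handed in when it is done.

Besides the shell and the picture viewer there is one more tool, called after "Call:" in YAML: its name, and indented under it one key for each argument. arm_command: Moves the arm, as the interface text tells. Its arguments: {"type":"object","properties":{"increments":{"type":"string"}},"required":["increments"]}

```bash
mkdir -p pics
cat > h.py <<'E'
import numpy as np, cv2
from bench import bot
def P(n,p):
    c=bot.calibration(n); q=(c["camera_from_world"]@np.append(p,1))[:3]
    return np.array([c["cx"]+c["fx"]*q[0]/-q[2], c["cy"]+c["fy"]*-q[1]/-q[2]])
def ray(n,uv):
    c=bot.calibration(n); M=np.linalg.inv(c["camera_from_world"])
    d=np.array([(uv[0]-c["cx"])/c["fx"],-(uv[1]-c["cy"])/c["fy"],-1]); return M[:3,3],M[:3,:3]@d
def onz(n,uv,z):
    o,d=ray(n,uv); return (o+d*(z-o[2])/d[2])
E
python3 - <<'E'
from h import *
for n in("top","side"):
    cv2.imwrite(f"pics/{n}0.png",bot.camera(n)); c=bot.calibration(n); print(n,{k:(np.round(v,3).tolist() if k=="camera_from_world" else v) for k,v in c.items()})
s=bot.get_state();print(s, bot.tcp_to_tips)
E
```

```text
top {'fx': 477.2628379141912, 'fy': 477.2628379141912, 'cx': 274.0852730161009, 'cy': 212.8726406496552, 'camera_from_world': [[-0.029, -0.999, -0.013, 0.019], [0.983, -0.031, 0.183, -0.628], [-0.184, -0.007, 0.983, -1.087], [0.0, 0.0, 0.0, 1.0]]}
side {'fx': 438.6592061505168, 'fy': 438.6592061505168, 'cx': 272.7984891210489, 'cy': 206.39808237661853, 'camera_from_world': [[0.967, -0.257, -0.004, -0.61], [0.197, 0.733, 0.65, -0.183], [-0.164, -0.63, 0.759, -1.065], [0.0, 0.0, 0.0, 1.0]]}
{'time': 0.1, 'q': array([ 1.19339528e+00,  2.59140293e-01,  2.08570817e-02,  1.33369602e+00,
       -4.18982355e-06,  1.41816019e+00]), 'joint_vel': array([ 0.00095037, -0.00286459,  0.00165081,  0.00089564, -0.0004303 ,
       -0.00108919]), 'tau': array([ 5.50721117e-03, -5.56693089e+01,  3.45072162e+01,  1.16049265e-02,
       -8.50710103e-05,  2.05678572e-05]), 'eef_pos': array([0.12252524, 0.5359522 , 0.24773187]), 'tool_rot': array([ 0.07889521,  0.70275415, -0.07970322,  0.70253793]), 'contact_force': array([ 0.10979151,  0.53910933, -0.28799301]), 'moment': array([0.01434528, 0.04844035, 0.00536659]), 'finger_gap': 1.0004599191971841} 0.017
```

View pics/top0.png

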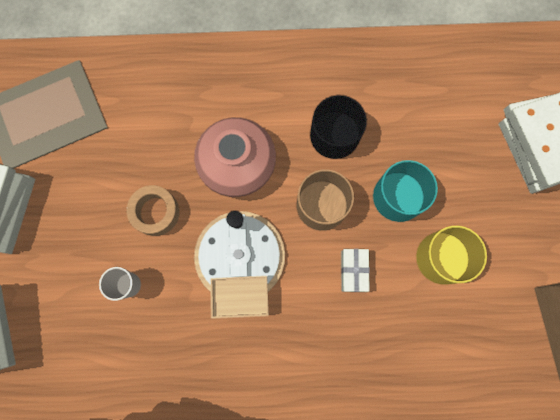

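View pics/side0.png

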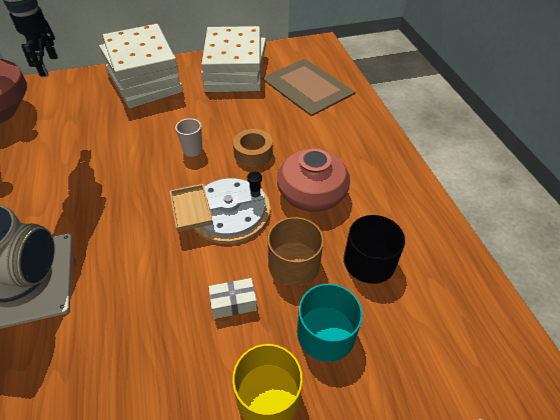

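The top view shows these things:
- Turntable: hub (238,255), knob (235,219), tray (240,297).
- Vase (235,155), at the foot's +x.
- Tape roll (152,210) and tumbler (117,284).
- Parcel (356,270).

These could be taken for the hat box: brown cardboard (325,200), black (338,127), turquoise (406,192) and yellow (452,255). I choose the brown one at (325,200). The parcel has no twin; the polka-dot boxes are bigger and stacked.

Run:
```python
from h import *
t=cv2.imread("pics/top0.png"); hsv=cv2.cvtColor(t,cv2.COLOR_BGR2HSV)
def comp(m,uv,name):
    m=cv2.morphologyEx(m,cv2.MORPH_CLOSE,np.ones((3,3),np.uint8))
    n,l,st,ce=cv2.connectedComponentsWithStats(m)
    u,v=uv; L=np.bincount(l[v-6:v+7,u-6:u+7].ravel(),minlength=n); L[0]=0; k=L.argmax()
    c=max(cv2.findContours((l==k).astype(np.uint8),0,1)[0],key=cv2.contourArea); print(name,st[k],ce[k].round(1),cv2.minAreaRect(c)); return c
par=comp(((hsv[...,1]<70)&(hsv[...,2]>110)).astype(np.uint8),(350,262),"parcel")
r=cv2.boxPoints(cv2.minAreaRect(par)); print("parcel corners @.05",[onz("top",p,.05).round(4).tolist() for p in r])
kn=comp((hsv[...,2]<45).astype(np.uint8),(235,219),"knob")
pl=comp(((hsv[...,1]<60)&(hsv[...,2]>120)).astype(np.uint8),(215,260),"plate")
for n,uv,z in[("hub",(238,255),.06),("knobtop",(235,219),.117),("tray",(240,297),.055),("hatrim",(326,197),.105),("vase neck",(232,147),.135),("tape",(152,210),.05),("tumbler",(117,284),.095)]: print(n,onz("top",uv,z).round(4))
a=t[185:335,170:390]; cv2.imwrite("pics/crop0.png",cv2.resize(a,None,fx=3.5,fy=3.5,interpolation=cv2.INTER_CUBIC))
```

```text
parcel [ 341  249   29   43 1201] [354.9 270. ] ((355.0, 270.0), (42.0, 28.0), 90.0)
parcel corners @.05 [[0.537, -0.1566, 0.05], [0.535, -0.223, 0.05], [0.4366, -0.2165, 0.05], [0.4385, -0.1512, 0.05]]
knob [227 211  16  17 121] [236.3 217.7] ((236.18377685546875, 218.502685546875), (16.61585235595703, 11.910477638244629), 53.97262954711914)
plate [ 198  214   82   71 4085] [238.6 250.5] ((238.37562561035156, 248.78665161132812), (69.43795776367188, 81.19483184814453), 89.01223754882812)
hub [0.5293 0.0878 0.06  ]
knobtop [0.6056 0.0885 0.117 ]
tray [0.4316 0.0851 0.055 ]
hatrim [ 0.6526 -0.1215  0.105 ]
vase neck [0.7705 0.0913 0.135 ]
tape [0.646  0.2959 0.05  ]
tumbler [0.4684 0.3603 0.095 ]
```

View pics/crop0.png

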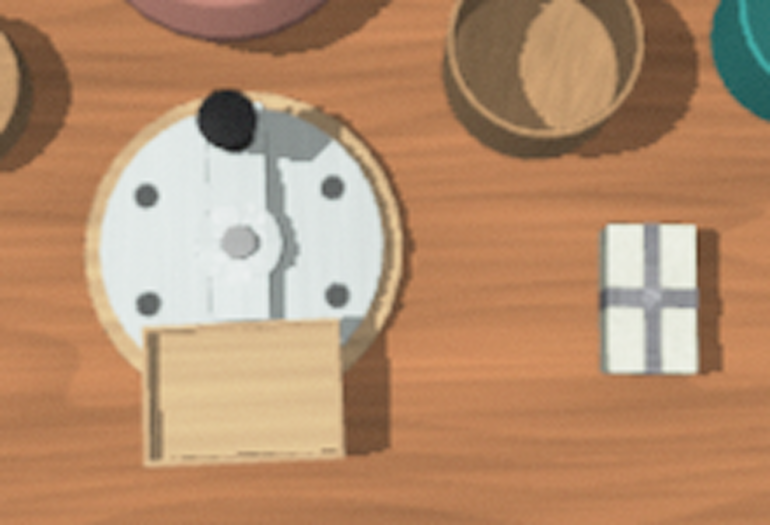

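Run:
```python
from h import *
f=lambda u,v,z:onz("top",(170+(u+.5)/3.5-.5,185+(v+.5)/3.5-.5),z)[:2]
H=np.array([f(*p,.03) for p in[(147,195),(332,187),(337,295),(149,304)]]);A=H.mean(0)
print("holes",H.round(4).tolist(),"axis",A.round(4),"r",np.linalg.norm(H-A,axis=1).round(4))
w=np.deg2rad([60,-60,-120,120]);d=H-A;print("foot yaw deg",np.rad2deg([np.angle(complex(*x)*np.exp(-1j*b)) for x,b in zip(d,w)]).round(2))
T=np.array([f(*p,.06) for p in[(143,328),(340,320),(345,457),(146,465)]]);print("tray",T.round(4).tolist(),T.mean(0).round(4),np.linalg.norm(T-np.roll(T,1,0),axis=1).round(4),"r",np.linalg.norm(T.mean(0)-A),"ang",np.rad2deg(np.arctan2(*(T.mean(0)-A)[::-1])))
k=f(229,119,.117);print("knob",k.round(4),np.linalg.norm(k-A),np.rad2deg(np.arctan2(*(k-A)[::-1])))
Q=np.array([f(*p,.05) for p in[(607,223),(697,224),(698,374),(605,374)]]);print("parcel",Q.round(4).tolist(),Q.mean(0).round(4),np.linalg.norm(Q-np.roll(Q,1,0),axis=1).round(4));e=(Q[0]+Q[1]-Q[2]-Q[3]);print("long yaw",np.rad2deg(np.arctan2(e[1],e[0])))
h=f(545,41,.105);print("hat",h,np.linalg.norm(h-A),np.rad2deg(np.arctan2(*(h-A)[::-1])))
# side check
s=cv2.imread("pics/side0.png");
for n,uv,z in[("hub",(228,199),.06),("knob",(255,178),.117),("parcel",(233,293),.05)]: print(n,onz("side",uv,z).round(4))
from scipy.spatial.transform import Rotation as R
print(R.from_quat(bot.get_state()["tool_rot"]).as_matrix().round(3))
```

```text
holes [[0.5699, 0.1541], [0.5715, 0.0252], [0.4966, 0.0237], [0.4944, 0.1532]] axis [0.5331 0.089 ] r [0.0748 0.0745 0.0749 0.0749]
foot yaw deg [0.51 1.03 0.83 1.13]
tray [[0.4766, 0.1531], [0.4779, 0.0213], [0.3883, 0.0204], [0.387, 0.1515]] [0.4325 0.0866] [0.0896 0.1318 0.0896 0.1312] r 0.10069742848756848 ang -178.58482306845494
knob [0.6064 0.0883] 0.07330525116361683 -0.5682299749980755
parcel [[0.5384, -0.1616], [0.5358, -0.2226], [0.4354, -0.2166], [0.4373, -0.1546]] [ 0.4867 -0.1888] [0.1014 0.061  0.1006 0.062 ]
long yaw -3.6718082034597668
hat [ 0.6541964  -0.12008924] 0.24165527899228556 -59.93247997856824
hub [0.5299 0.0798 0.06  ]
knob [0.6056 0.0818 0.117 ]
parcel [ 0.4874 -0.192   0.05  ]
[[-0.     0.223  0.975]
 [-0.001  0.975 -0.223]
 [-1.    -0.001 -0.   ]]
```

The crop confirms three things. The brown hat box is at -60°, the vase is at 0°, so the tray turns +120° counter-clockwise. The parcel measures 101 x 61 mm. The index holes lie at a 75 mm radius and the tray at 100 mm, which agrees with the sizes given. Moving toward the parcel.

```bash
cat >> h.py <<'E'
from scipy.spatial.transform import Rotation as R
def go(p,yaw):
    s=bot.get_state(); M=R.from_quat(s["tool_rot"]); y=np.deg2rad(yaw)
    T=np.array([[0,np.cos(y),np.sin(y)],[0,np.sin(y),-np.cos(y)],[-1,0,0]])
    d=np.array(p)-s["eef_pos"]
    print("t",round(s["time"],2),"pos",s["eef_pos"].round(4),"gap",round(s["finger_gap"],3),"F",s["contact_force"].round(1),"q6",s["q"][5].round(2))
    print(" shift now-axes",(M.inv().apply(d)/.025).round(2)," shift target-axes",(T.T@d/.025).round(2)," turn",(np.rad2deg((M.inv()*R.from_matrix(T)).as_rotvec())/5).round(2))
E
echo ok
```

```text
ok
```

Call:
arm_command:
  increments: "-0.9 0 0 0 -0.5 1 1;-0.9 0 0 0 -0.7 1 1;0 0 0 0 -1 1 1;0 0 0 0 -1 1 1;0 0 0 0 -1 1 1;0 0 0 0 -1 1 1;0 0 0 0 -1 1 1;0 0 0 0 -1 1 1"

```text
time: 0.77
eef_pos: [0.3089, 0.3342, 0.244]
tool_rot: [0.015, 0.709, -0.019, 0.705]
contact_force: [-0.0, 1.4, -0.1]
finger_gap: 1.0
```

Call:
arm_command:
  increments: "0 0 0 0 -1 0.7 1;0 0 0 0 -1 0.7 1;0 0 0 0 -1 0.7 1;0 0 0 0 -1 0.7 1;0 0 0 0 -1 0.7 1;0 0 0 0 -1 0.7 1;0 0 0 0 -1 0.5 1;0 0 0 0 -1 0.5 1"

```text
time: 1.43
eef_pos: [0.434, 0.1156, 0.2428]
tool_rot: [0.016, 0.709, -0.02, 0.704]
contact_force: [0.5, 0.7, -0.1]
finger_gap: 1.004
```

```bash
python3 -c "
from h import *
go([.487,-.189,.15],86.3)"
```

```text
t 1.43 pos [0.434  0.1156 0.2428] gap 1.004 F [ 0.5  0.7 -0.1] q6 0.13
 shift now-axes [  3.77 -12.04   2.76]  shift target-axes [  3.71 -12.02   2.9 ]  turn [ 0.16 -0.08  0.07]
```

Call:
arm_command:
  increments: "0 0 0 0 -1 0.3 1;0 0 0 0 -1 0.3 1;0 0 0 0 -1 0.3 1;0 0 0 0 -1 0.3 1;0 0 0 0 -1 0.3 1;0 0 0 0 -1 0.3 1;0 0 0 0 -1 0.2 1;0 0 0 0 -1 0.2 1"

```text
time: 2.1
eef_pos: [0.4797, -0.0984, 0.2413]
tool_rot: [0.016, 0.711, -0.02, 0.703]
contact_force: [0.6, 0.7, 0.4]
finger_gap: 0.997
```

Call:
arm_command:
  increments: "0.15 -0.1 0.05 0.5 -1 0.2 1;0 0 0 0.7 -1 0.2 1;0 0 0 0.7 -0.7 0.1 1;0 0 0 0.7 -0.3 0.1 1;0 0 0 0.4 0 0 1;0 0 0 0 0 0 1"

```text
time: 2.6
eef_pos: [0.4901, -0.1842, 0.1619]
tool_rot: [0.025, 0.708, -0.026, 0.706]
contact_force: [-1.0, -0.3, -0.5]
finger_gap: 1.003
```

```bash
python3 -c "
from h import *
go([.487,-.189,.034],86.3)"
```

```text
t 2.6 pos [ 0.4901 -0.1842  0.1619] gap 1.003 F [-1.  -0.3 -0.5] q6 -0.45
 shift now-axes [ 5.12 -0.19 -0.1 ]  shift target-axes [ 5.12 -0.2  -0.11]  turn [-0.08 -0.03  0.01]
```

Call:
arm_command:
  increments: "0 0 0 0.8 -0.2 -0.1 1;0 0 0 0.8 0 0 1;0 0 0 0.8 0 0 1;0 0 0 0.8 0 0 1;0 0 0 0.7 0 0 1;0 0 0 0.5 0 0 1;0 0 0 0.2 0 0 1;0 0 0 0 0 0 1"

```text
time: 3.27
eef_pos: [0.488, -0.1885, 0.0457]
tool_rot: [0.024, 0.707, -0.025, 0.706]
contact_force: [-0.4, 0.4, 0.0]
finger_gap: 1.005
```

```bash
python3 -c "
from h import *
go([.487,-.189,.034],86.3)"
```

```text
t 3.27 pos [ 0.488  -0.1885  0.0457] gap 1.005 F [-0.4  0.4  0. ] q6 -0.46
 shift now-axes [ 0.47 -0.02 -0.04]  shift target-axes [ 0.47 -0.02 -0.04]  turn [-0.06 -0.01  0.02]
```

Call:
arm_command:
  increments: "0 0 0 0.3 0 0 1;0 0 0 0.2 0 0 1;0 0 0 0 0 0 1;0 0 0 0 0 0 0.3;0 0 0 0 0 0 0;0 0 0 0 0 0 0;0 0 0 0 0 0 0;0 0 0 0 0 0 0"

```text
time: 3.93
eef_pos: [0.4899, -0.189, 0.0362]
tool_rot: [0.023, 0.705, -0.026, 0.708]
contact_force: [0.6, -0.3, -3.3]
finger_gap: 0.689
```

Call:
arm_command:
  increments: "0 0 0 0 0 0 0;0 0 0 0 0 0 0"

```text
time: 4.1
eef_pos: [0.4897, -0.1889, 0.0361]
tool_rot: [0.023, 0.705, -0.026, 0.708]
contact_force: [0.2, 0.5, -2.2]
finger_gap: 0.692
```

```bash
python3 -c "
from h import *
go([.487,-.189,.034],86.3)"
```

```text
t 4.1 pos [ 0.4897 -0.1889  0.0361] gap 0.692 F [ 0.2  0.5 -2.2] q6 -0.46
 shift now-axes [ 0.08 -0.01 -0.11]  shift target-axes [ 0.09 -0.01 -0.11]  turn [-0.05  0.04  0.05]
```

Call:
arm_command:
  increments: "0 0 0 -0.3 0 0 0;0 0 0 -0.6 0 0 0;0 0 0 -0.8 0 0 0;0.5 0 0 -0.8 0 0 0;1 0 0 -0.8 0 0 0;1 0 0 -0.8 0 0 0;1 0 0 -0.8 0 0 0;1 0 0 -0.4 0 0 0"

```text
time: 4.77
eef_pos: [0.4868, -0.1869, 0.1742]
tool_rot: [0.166, 0.688, -0.167, 0.686]
contact_force: [1.0, -0.2, -2.7]
finger_gap: 0.693
```

Call:
arm_command:
  increments: "1 0 0 0 0 0 0;1 0 0 0 0 0 0;1 0 0 0 0 0 0;1 0 0 0 0 0 0;1 0 0 0 0 0 0;1 0 0 0 0 0 0;1 0 0 0 0 0 0;1 0 0 0 0 0 0"

```text
time: 5.43
eef_pos: [0.4869, -0.1869, 0.1826]
tool_rot: [0.402, 0.58, -0.403, 0.583]
contact_force: [-0.3, -1.0, -2.7]
finger_gap: 0.693
```

```bash
python3 -c "
from h import *
go([.433,.085,.17],0.9)"
```

```text
t 5.43 pos [ 0.4869 -0.1869  0.1826] gap 0.693 F [-0.3 -1.  -2.7] q6 0.68
 shift now-axes [  0.46   1.82 -10.94]  shift target-axes [  0.51  -1.99 -10.91]  turn [ 3.95  0.05 -0.03]
```

Call:
arm_command:
  increments: "1 0 0 0 0 0 0;1 0 0 0 0 0 0;1 0 0 0 0 0 0;0.8 0 0 0 0 -0.3 0;0 0 0 0 -0.2 -0.8 0;0 0 0 0 -0.2 -0.9 0;0 0 0 0 -0.2 -0.9 0;0 0 0 0 -0.2 -0.9 0"

```text
time: 6.1
eef_pos: [0.4648, -0.0924, 0.1851]
tool_rot: [0.5, 0.498, -0.501, 0.502]
contact_force: [0.5, 0.6, -3.5]
finger_gap: 0.691
```

Call:
arm_command:
  increments: "0 0 0 0 -0.2 -0.9 0;0 0 0 0 -0.2 -0.9 0;0 0 0 0 -0.2 -0.9 0;0 0 0 0 -0.2 -0.9 0;0 0 0 0 -0.2 -0.9 0;0 0 0 0 -0.1 -0.9 0;0 0 0 0 0 -0.6 0;0 0 0 0 0 0 0"

```text
time: 6.77
eef_pos: [0.432, 0.0677, 0.1884]
tool_rot: [0.5, 0.498, -0.5, 0.502]
contact_force: [-0.6, -1.0, -3.3]
finger_gap: 0.693
```

```bash
python3 -c "
from h import *
go([.433,.085,.13],0.9)"
```

```text
t 6.77 pos [0.432  0.0677 0.1884] gap 0.693 F [-0.6 -1.  -3.3] q6 1.54
 shift now-axes [ 2.33  0.03 -0.7 ]  shift target-axes [ 2.33  0.05 -0.69]  turn [-0.18  0.05 -0.05]
```

Call:
arm_command:
  increments: "-0.15 0.05 -0.05 0.5 0 -0.4 0;0 0 0 0.7 0 -0.3 0;0 0 0 0.7 0 0 0;0 0 0 0.3 0 0 0;0 0 0 0 0 0 0"

```text
time: 7.18
eef_pos: [0.4324, 0.0856, 0.1345]
tool_rot: [0.497, 0.503, -0.495, 0.506]
contact_force: [0.3, 0.1, -2.0]
finger_gap: 0.691
```

```bash
python3 -c "
from h import *
go([.433,.085,.084],0.9)
cv2.imwrite('pics/top1.png',bot.camera('top'));s=bot.camera('side');cv2.imwrite('pics/side1.png',cv2.resize(s[130:280,120:320],None,fx=3.5,fy=3.5))"
```

```text
t 7.18 pos [0.4324 0.0856 0.1345] gap 0.691 F [ 0.3  0.1 -2. ] q6 1.56
 shift now-axes [2.02 0.01 0.02]  shift target-axes [2.02 0.02 0.02]  turn [ 0.02  0.01 -0.05]
```

View pics/side1.png

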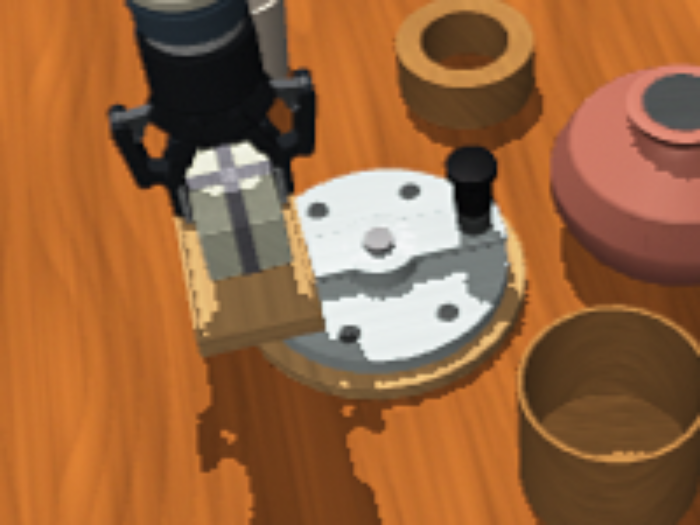

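The parcel at crop (235,215) is held over the tray and aligned with it; lowering gently.

Call:
arm_command:
  increments: "0 0 0 0.5 0 0 0;0 0 0 0.5 0 0 0;0 0 0 0.4 0 0 0;0 0 0 0.2 0 0 0;0 0 0 0.1 0 0 0;0 0 0 0 0 0 0"

```text
time: 7.78
eef_pos: [0.4375, 0.0833, 0.0978]
tool_rot: [0.5, 0.499, -0.493, 0.508]
contact_force: [0.4, -0.3, -2.2]
finger_gap: 0.695
```

```bash
python3 -c "
from h import *
go([.433,.085,.084],0.9)"
```

```text
t 7.78 pos [0.4375 0.0833 0.0978] gap 0.695 F [ 0.4 -0.3 -2.2] q6 1.56
 shift now-axes [ 0.55 -0.19 -0.07]  shift target-axes [ 0.55 -0.18 -0.07]  turn [-0.02  0.01 -0.18]
```

Call:
arm_command:
  increments: "0 0 -0.18 0 -0.2 -0.1 0;0 0 0 0.2 0 0 0;0 0 0 0.15 0 0 0;0 0 0 0 0 0 0"

```text
time: 8.12
eef_pos: [0.4333, 0.0858, 0.0904]
tool_rot: [0.497, 0.503, -0.497, 0.504]
contact_force: [-0.2, -0.3, -2.6]
finger_gap: 0.691
```

```bash
python3 -c "
from h import *
go([.433,.085,.084],0.9)"
```

```text
t 8.12 pos [0.4333 0.0858 0.0904] gap 0.691 F [-0.2 -0.3 -2.6] q6 1.56
 shift now-axes [ 0.26 -0.01  0.03]  shift target-axes [ 0.26 -0.01  0.03]  turn [-0.03  0.02 -0.02]
```

Call:
arm_command:
  increments: "0 0 0 0.15 0 0 0;0 0 0 0.1 0 0 0;0 0 0 0 0 0 0"

```text
time: 8.37
eef_pos: [0.4336, 0.0859, 0.0838]
tool_rot: [0.497, 0.502, -0.496, 0.504]
contact_force: [0.0, 0.5, -2.0]
finger_gap: 0.691
```

```bash
python3 -c "
from h import *
go([.433,.085,.084],0.9)"
```

```text
t 8.37 pos [0.4336 0.0859 0.0838] gap 0.691 F [ 0.   0.5 -2. ] q6 1.56
 shift now-axes [-0.01 -0.02  0.03]  shift target-axes [-0.01 -0.02  0.03]  turn [-0.02  0.02 -0.03]
```

Call:
arm_command:
  increments: "0 0 0 0.06 0 0 0;0 0 0 0 0 0 0"

```text
time: 8.53
eef_pos: [0.4337, 0.0859, 0.0841]
tool_rot: [0.497, 0.502, -0.496, 0.505]
contact_force: [0.3, -0.4, -2.3]
finger_gap: 0.693
```

Call:
arm_command:
  increments: "0 0 0 0.05 0 0 0;0 0 0 0 0 0 0"

```text
time: 8.7
eef_pos: [0.434, 0.0859, 0.084]
tool_rot: [0.497, 0.502, -0.496, 0.505]
contact_force: [0.1, -0.5, -3.7]
finger_gap: 0.693
```

Call:
arm_command:
  increments: "0 0 0 0.12 0 0 0;0 0 0 0.05 0 0 0;0 0 0 0 0 0 0"

```text
time: 8.95
eef_pos: [0.4344, 0.0862, 0.0837]
tool_rot: [0.498, 0.501, -0.494, 0.506]
contact_force: [-0.9, -0.5, -3.2]
finger_gap: 0.695
```

Call:
arm_command:
  increments: "0 0 -0.1 0.15 -0.05 0 0;0 0 0 0.1 0 0 0"

```text
time: 9.12
eef_pos: [0.4346, 0.0863, 0.0831]
tool_rot: [0.497, 0.502, -0.495, 0.506]
contact_force: [-20.9, -1.2, 49.3]
finger_gap: 0.688
```

```bash
python3 -c "
from h import *
go([.433,.085,.082],0.9)
s=bot.get_state();print(s['moment'],s['tau'].round(2))
s=bot.camera('side');cv2.imwrite('pics/side2.png',cv2.resize(s[150:250,140:280],None,fx=5,fy=5,interpolation=2))"
```

```text
t 9.12 pos [0.4346 0.0863 0.0831] gap 0.688 F [-20.9  -1.2  49.3] q6 1.56
 shift now-axes [ 0.04 -0.06  0.05]  shift target-axes [ 0.04 -0.06  0.05]  turn [-0.    0.02 -0.08]
[-0.375173    4.59242924 -0.0175863 ] [-1.270e+00 -2.411e+01  2.608e+01 -8.010e+00  4.500e-01 -2.000e-02]
```

View pics/side2.png

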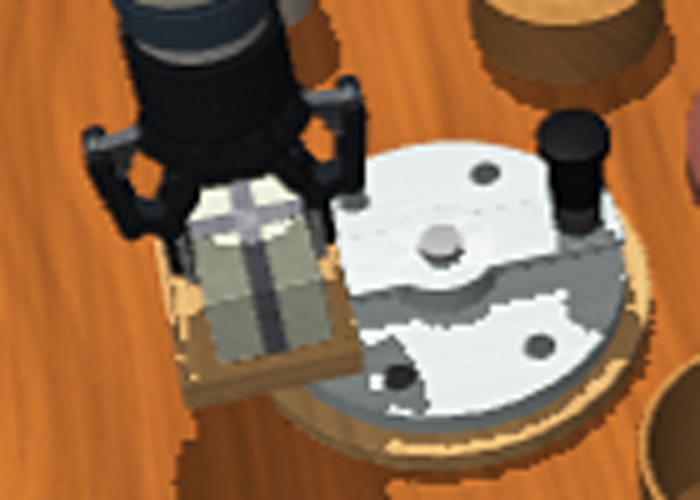

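Call:
arm_command:
  increments: "0 0 0 -0.03 0 0 0;0 0 0 0 0 0 0"

```text
time: 9.33
eef_pos: [0.4348, 0.0863, 0.0851]
tool_rot: [0.498, 0.501, -0.494, 0.507]
contact_force: [-0.1, 0.3, -2.8]
finger_gap: 0.693
```

Call:
arm_command:
  increments: "0 0 -0.1 0.1 -0.05 0 0;0 0 0 0.08 0 0 0"

```text
time: 9.5
eef_pos: [0.4342, 0.0863, 0.083]
tool_rot: [0.496, 0.502, -0.496, 0.505]
contact_force: [-26.3, -0.8, 71.4]
finger_gap: 0.691
```

Call:
arm_command:
  increments: "0 0 0 0 0 0 0"

```text
time: 9.58
eef_pos: [0.4342, 0.0864, 0.0836]
tool_rot: [0.496, 0.502, -0.495, 0.506]
contact_force: [0.2, 0.3, -3.1]
finger_gap: 0.69
```

Call:
arm_command:
  increments: "0 0 0 0 0 0 0.75;0 0 0 0 0 0 0.8;0 0 0 0 0 0 0.9;0 0 0 0 0 0 0.9;0 0 0 0 0 0 0.9"

```text
time: 10.0
eef_pos: [0.4344, 0.0863, 0.0817]
tool_rot: [0.496, 0.503, -0.496, 0.505]
contact_force: [0.9, 0.3, -0.3]
finger_gap: 0.9
```

Call:
arm_command:
  increments: "0 0 0 -0.3 0 0 0.9;0 0 0 -0.5 0 0 0.9;0 0 0 -0.8 0 0 0.9;0 0 0 -0.8 0 0 0.9;0 0 0 -0.8 0 0 1;0 0 0 -0.8 0 0 1;0 0 0 -0.8 0 0 1;0 0 0 0 0 0 1"

```text
time: 10.67
eef_pos: [0.4329, 0.0865, 0.208]
tool_rot: [0.494, 0.504, -0.498, 0.503]
contact_force: [-0.6, -0.9, 0.6]
finger_gap: 1.0
```

```bash
python3 -c "
from h import *
go([.608,.090,.21],90)
s=bot.camera('side');t=bot.camera('top');cv2.imwrite('pics/c3.png',np.hstack([cv2.resize(i,None,fx=4,fy=4,interpolation=2) for i in (s[160:260,150:250],t[230:330,190:290])]))"
```

```text
t 10.67 pos [0.4329 0.0865 0.208 ] gap 1.0 F [-0.6 -0.9  0.6] q6 1.56
 shift now-axes [-0.11  7.   -0.03]  shift target-axes [-0.08  0.14  7.  ]  turn [-17.82  -0.02   0.06]
```

View pics/c3.png

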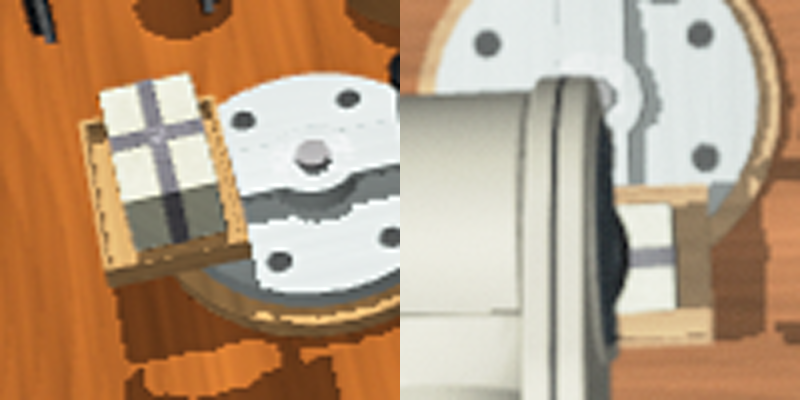

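Call:
arm_command:
  increments: "-1 0 0 0 0.9 0 1;-1 0 0 0 0.9 0.1 1;-1 0 0 0 0.9 0.2 1;-1 0 0 0 0.8 0.3 1;-1 0 0 0 0.7 0.3 1;-1 0 0 0 0.6 0.4 1;-1 0 0 0 0.4 0.4 1;-1 0 0 0 0 0 1"

```text
time: 11.43
eef_pos: [0.5736, 0.0783, 0.1946]
tool_rot: [0.281, 0.654, -0.288, 0.641]
contact_force: [-1.0, -1.0, 0.1]
finger_gap: 1.001
```

Call:
arm_command:
  increments: "-1 0 0 0 0 0 1;-1 0 0 0 0 0 1;-1 0 0 0 0 0 1;-1 0 0 0 0 0 1;-1 0 0 0 0 0 1;-1 0 0 0 0 0 1;-1 0 0 0 0 0 1;-1 0 0 0 0 0 1"

```text
time: 12.1
eef_pos: [0.5706, 0.0777, 0.1814]
tool_rot: [0.032, 0.721, -0.035, 0.691]
contact_force: [-0.1, -0.0, -0.9]
finger_gap: 1.0
```

```bash
python3 -c "
from h import *
go([.608,.090,.15],90)"
```

```text
t 12.1 pos [0.5706 0.0777 0.1814] gap 1.0 F [-0.1 -0.  -0.9] q6 0.08
 shift now-axes [1.19 0.64 1.5 ]  shift target-axes [1.26 0.49 1.5 ]  turn [-1.07 -0.48  0.04]
```

Call:
arm_command:
  increments: "-0.6 -0.5 0 0 0.3 0.7 1;-0.5 0 0 0 0.3 0.7 1;0 0 0 0 0 0.2 1;0 0 0 0 0 0 1"

```text
time: 12.43
eef_pos: [0.6102, 0.0905, 0.1752]
tool_rot: [-0.006, 0.709, 0.002, 0.705]
contact_force: [-0.6, -1.4, -0.3]
finger_gap: 1.001
```

```bash
python3 -c "
from h import *
go([.6075,.0895,.085],90)
s=bot.camera('side');cv2.imwrite('pics/c4.png',cv2.resize(s[130:230,200:330],None,fx=5,fy=5,interpolation=2))"
```

```text
t 12.43 pos [0.6102 0.0905 0.1752] gap 1.001 F [-0.6 -1.4 -0.3] q6 0.0
 shift now-axes [ 3.61 -0.02 -0.09]  shift target-axes [ 3.61 -0.04 -0.11]  turn [ 0.13 -0.07  0.06]
```

View pics/c4.png

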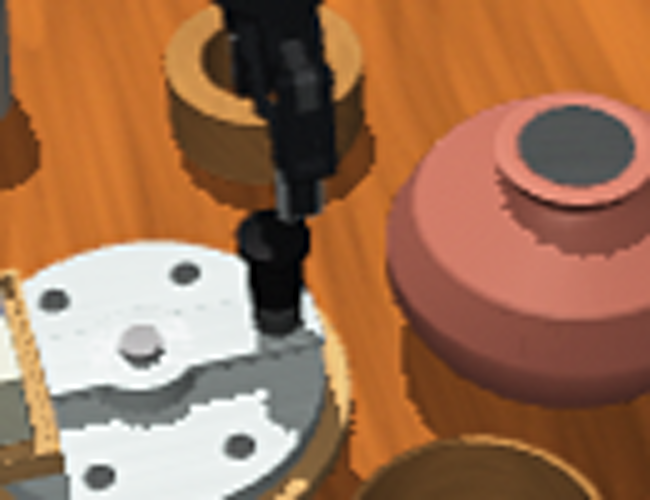

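Call:
arm_command:
  increments: "0.1 0 0 0.7 0 -0.1 1;0 0 0 0.7 0 0 1;0 0 0 0.7 0 0 1;0 0 0 0.6 0 0 1;0 0 0 0.4 0 0 1;0 0 0 0 0 0 1"

```text
time: 12.98
eef_pos: [0.6019, 0.0885, 0.093]
tool_rot: [0.0, 0.711, -0.004, 0.703]
contact_force: [-0.3, 0.3, -0.8]
finger_gap: 1.004
```

```bash
python3 -c "
from h import *
go([.6075,.0895,.086],90)"
```

```text
t 12.98 pos [0.6019 0.0885 0.093 ] gap 1.004 F [-0.3  0.3 -0.8] q6 0.02
 shift now-axes [0.28 0.04 0.23]  shift target-axes [0.28 0.04 0.22]  turn [-0.07 -0.13  0.06]
```

Call:
arm_command:
  increments: "0 -0.13 0 0.1 0.05 0.2 1;0 0 0 0.2 0 0 1;0 0 0 0 0 0 1;0 0 0 0 0 0 0.5;0 0 0 0 0 0 0.2;0 0 0 0 0 0 0;0 0 0 0 0 0 0;0 0 0 0 0 0 0"

```text
time: 13.65
eef_pos: [0.6081, 0.0894, 0.0882]
tool_rot: [0.001, 0.705, -0.005, 0.709]
contact_force: [-0.1, 0.2, -1.0]
finger_gap: 0.429
```

Call:
arm_command:
  increments: "0 0 0 0 0 0 0;0 0 0 0 0 0 0;0 0 0 0 0 0 0"

```text
time: 13.9
eef_pos: [0.6081, 0.0894, 0.0882]
tool_rot: [0.001, 0.705, -0.005, 0.709]
contact_force: [0.2, -0.2, -0.5]
finger_gap: 0.43
```

```bash
python3 -c "
from h import *
go([.6075,.0895,.086],90)"
```

```text
t 13.9 pos [0.6081 0.0894 0.0882] gap 0.43 F [ 0.2 -0.2 -0.5] q6 0.02
 shift now-axes [ 0.09  0.   -0.02]  shift target-axes [ 0.09  0.   -0.02]  turn [-0.09  0.05  0.07]
```

Call:
arm_command:
  increments: "0 0 0 -0.2 0 0 0;0 0 0 -0.2 0 0 0;0 0 0 -0.15 0 0 0;0 0 0 0 0 0 0"

```text
time: 14.23
eef_pos: [0.6078, 0.0894, 0.1008]
tool_rot: [0.001, 0.706, -0.005, 0.708]
contact_force: [1.5, -0.1, -9.7]
finger_gap: 0.427
```

```bash
python3 -c "
from h import *
go([.6075,.0895,.105],90)
s=bot.camera('side');cv2.imwrite('pics/c5.png',cv2.resize(s[130:230,200:330],None,fx=5,fy=5,interpolation=2))"
```

```text
t 14.23 pos [0.6078 0.0894 0.1008] gap 0.427 F [ 1.5 -0.1 -9.7] q6 0.02
 shift now-axes [-0.17  0.   -0.01]  shift target-axes [-0.17  0.   -0.01]  turn [-0.1   0.02  0.07]
```

View pics/c5.png

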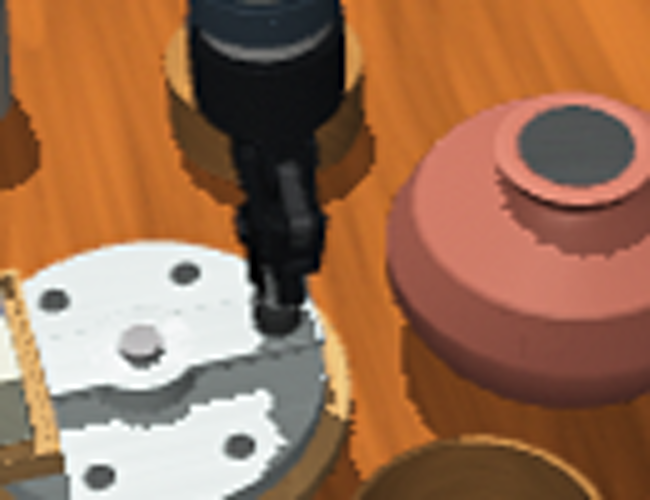

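Call:
arm_command:
  increments: "0 0 0 -0.18 0 0 0;0 0 0 0 0 0 0"

```text
time: 14.45
eef_pos: [0.6076, 0.0895, 0.1046]
tool_rot: [0.001, 0.707, -0.005, 0.707]
contact_force: [2.7, 0.3, -10.5]
finger_gap: 0.424
```

Call:
arm_command:
  increments: "0 0 0 0 0.26 0 0;0 0 0 0 0.26 -0.03 0"

```text
time: 14.62
eef_pos: [0.6066, 0.1011, 0.104]
tool_rot: [0.001, 0.707, -0.006, 0.707]
contact_force: [2.2, -3.3, -10.1]
finger_gap: 0.424
```

```bash
cat >> h.py <<'E'
def arc():
    s=bot.get_state(); d=s["eef_pos"][:2]-[.533,.089]; th=np.degrees(np.arctan2(d[1],d[0]))
    print("th",th.round(1),"r",np.linalg.norm(d).round(4)); a=np.radians(np.arange(th,125,5))
    print(" next y,z per 5deg from here:",[(round(.262*np.cos(x),2),round(-.262*np.sin(x),2)) for x in a+.044][:9])
    b=np.radians(120.9); go([.533+.075*np.cos(b),.089+.075*np.sin(b),.105],90)
E
python3 -c "
from h import *
arc()"
```

```text
th 9.4 r 0.0746
 next y,z per 5deg from here: [(np.float64(0.26), np.float64(-0.05)), (np.float64(0.25), np.float64(-0.08)), (np.float64(0.24), np.float64(-0.1)), (np.float64(0.23), np.float64(-0.12)), (np.float64(0.22), np.float64(-0.14)), (np.float64(0.21), np.float64(-0.16)), (np.float64(0.2), np.float64(-0.17)), (np.float64(0.18), np.float64(-0.19)), (np.float64(0.16), np.float64(-0.21))]
t 14.62 pos [0.6066 0.1011 0.104 ] gap 0.424 F [  2.2  -3.3 -10.1] q6 0.04
 shift now-axes [-0.05  2.04 -4.51]  shift target-axes [-0.04  2.09 -4.49]  turn [-0.12 -0.01  0.09]
```

The pin is lifted and the rotor turns freely (radius 74.6 mm). Continuing along the arc.

Call:
arm_command:
  increments: "0 0 0 -0.02 0.26 -0.05 0;0 0 0 0 0.25 -0.08 0;0 0 0 -0.02 0.24 -0.1 0;0 0 0 0 0.23 -0.12 0;0 0 0 -0.02 0.22 -0.14 0;0 0 0 0 0.21 -0.16 0"

```text
time: 15.12
eef_pos: [0.5878, 0.1399, 0.104]
tool_rot: [0.0, 0.709, -0.007, 0.705]
contact_force: [-1.4, -4.7, -9.8]
finger_gap: 0.426
```

```bash
python3 -c "
from h import *
arc()"
```

```text
th 42.9 r 0.0748
 next y,z per 5deg from here: [(np.float64(0.18), np.float64(-0.19)), (np.float64(0.17), np.float64(-0.2)), (np.float64(0.15), np.float64(-0.22)), (np.float64(0.13), np.float64(-0.23)), (np.float64(0.11), np.float64(-0.24)), (np.float64(0.09), np.float64(-0.25)), (np.float64(0.07), np.float64(-0.25)), (np.float64(0.04), np.float64(-0.26)), (np.float64(0.02), np.float64(-0.26))]
t 15.12 pos [0.5878 0.1399 0.104 ] gap 0.426 F [-1.4 -4.7 -9.8] q6 0.11
 shift now-axes [-0.03  0.5  -3.74]  shift target-axes [-0.04  0.54 -3.73]  turn [-0.12 -0.06  0.11]
```

Call:
arm_command:
  increments: "0 0 0 -0.02 0.18 -0.19 0;0 0 0 0 0.17 -0.2 0;0 0 0 -0.02 0.14 -0.22 0;0 0 0 0 0.12 -0.23 0;0 0 0 -0.02 0.1 -0.24 0;0 0 0 0 0.07 -0.25 0"

```text
time: 15.62
eef_pos: [0.5503, 0.1618, 0.1054]
tool_rot: [-0.001, 0.709, -0.008, 0.705]
contact_force: [1.8, -4.6, -11.1]
finger_gap: 0.426
```

```bash
python3 -c "
from h import *
arc()"
```

```text
th 76.6 r 0.0748
 next y,z per 5deg from here: [(np.float64(0.05), np.float64(-0.26)), (np.float64(0.03), np.float64(-0.26)), (np.float64(0.0), np.float64(-0.26)), (np.float64(-0.02), np.float64(-0.26)), (np.float64(-0.04), np.float64(-0.26)), (np.float64(-0.06), np.float64(-0.25)), (np.float64(-0.09), np.float64(-0.25)), (np.float64(-0.11), np.float64(-0.24)), (np.float64(-0.13), np.float64(-0.23))]
t 15.62 pos [0.5503 0.1618 0.1054] gap 0.426 F [  1.8  -4.6 -11.1] q6 0.15
 shift now-axes [ 0.04 -0.36 -2.23]  shift target-axes [ 0.02 -0.34 -2.23]  turn [-0.11 -0.07  0.14]
```

Call:
arm_command:
  increments: "0 0 0 0 0.05 -0.26 0;0 0 0 0 0.02 -0.26 0;0 0 0 0 0 -0.26 0;0 0 0 0 -0.03 -0.26 0;0 0 0 0 -0.05 -0.26 0;0 0 0 0 -0.07 -0.25 0"

```text
time: 16.12
eef_pos: [0.5098, 0.1604, 0.1072]
tool_rot: [-0.001, 0.707, -0.008, 0.707]
contact_force: [4.0, -5.8, -11.7]
finger_gap: 0.422
```

```bash
python3 -c "
from h import *
arc()"
```

```text
th 108.0 r 0.0751
 next y,z per 5deg from here: [(np.float64(-0.09), np.float64(-0.25)), (np.float64(-0.11), np.float64(-0.24)), (np.float64(-0.13), np.float64(-0.23)), (np.float64(-0.15), np.float64(-0.21))]
t 16.12 pos [0.5098 0.1604 0.1072] gap 0.422 F [  4.   -5.8 -11.7] q6 0.17
 shift now-axes [ 0.09 -0.29 -0.61]  shift target-axes [ 0.09 -0.28 -0.61]  turn [-0.12  0.01  0.15]
```

Call:
arm_command:
  increments: "0 0 0 0.06 -0.09 -0.25 0;0 0 0 0 -0.1 -0.22 0;0 0 0 0 0 0 0"

```text
time: 16.37
eef_pos: [0.4976, 0.1551, 0.1072]
tool_rot: [-0.001, 0.705, -0.009, 0.709]
contact_force: [2.1, -6.7, -10.6]
finger_gap: 0.428
```

```bash
python3 -c "
from h import *
arc()"
```

```text
th 118.2 r 0.075
 next y,z per 5deg from here: [(np.float64(-0.13), np.float64(-0.23)), (np.float64(-0.15), np.float64(-0.21))]
t 16.37 pos [0.4976 0.1551 0.1072] gap 0.428 F [  2.1  -6.7 -10.6] q6 0.16
 shift now-axes [ 0.09 -0.07 -0.12]  shift target-axes [ 0.09 -0.07 -0.12]  turn [-0.13  0.07  0.16]
```

Call:
arm_command:
  increments: "0 0 0 0.05 -0.07 -0.12 0;0 0 0 0.1 0 0 0;0 0 0 0 0 0 0"

```text
time: 16.62
eef_pos: [0.4946, 0.1533, 0.1049]
tool_rot: [-0.0, 0.703, -0.009, 0.711]
contact_force: [3.7, -4.0, -11.0]
finger_gap: 0.424
```

```bash
python3 -c "
from h import *
arc()"
```

```text
th 120.8 r 0.0749
 next y,z per 5deg from here: [(np.float64(-0.14), np.float64(-0.22))]
t 16.62 pos [0.4946 0.1533 0.1049] gap 0.424 F [  3.7  -4.  -11. ] q6 0.16
 shift now-axes [-0.01  0.   -0.  ]  shift target-axes [-0.01  0.   -0.  ]  turn [-0.14  0.13  0.15]
```

On the hole. Lowering the pin, correcting the slight tool tilt.

Call:
arm_command:
  increments: "0 0 0 0.2 0 0 0;0 0 0 0.2 0 0 0;0 0 0 0.1 0 0 0;0 0 0 0 0 0 0"

```text
time: 16.95
eef_pos: [0.4948, 0.1534, 0.0926]
tool_rot: [0.0, 0.702, -0.009, 0.712]
contact_force: [2.0, -3.9, -7.7]
finger_gap: 0.427
```

```bash
python3 -c "
from h import *
arc()"
```

```text
th 120.7 r 0.0748
 next y,z per 5deg from here: [(np.float64(-0.14), np.float64(-0.22))]
t 16.95 pos [0.4948 0.1534 0.0926] gap 0.427 F [ 2.  -3.9 -7.7] q6 0.16
 shift now-axes [-0.5  -0.01 -0.01]  shift target-axes [-0.5  -0.   -0.01]  turn [-0.14  0.17  0.14]
```

Call:
arm_command:
  increments: "0 0 0 0.12 0 0 0;0 0 0 0 0 0 0;0 0 0 0 0 0 0.7;0 0 0 0 0 0 1;0 0 0 0 0 0 1;0 0 0 0 0 0 1;0 0 0 0 0 0 1;0 0 0 0 0 0 1"

```text
time: 17.62
eef_pos: [0.4969, 0.1559, 0.0925]
tool_rot: [0.001, 0.7, -0.006, 0.714]
contact_force: [1.0, -0.3, -0.6]
finger_gap: 1.002
```

Call:
arm_command:
  increments: "0 0 0 -0.3 0 0 1;0 0 0 -0.6 0 0 1;0 0 0 -0.8 0 0 1;0 0 0 -0.8 0 0 1;0 0 0 -0.8 0 0 1;0 0 0 -0.8 0 0 1;0 0 0 -0.8 0 0 1;0 0 0 -0.8 0 0 1"

```text
time: 18.28
eef_pos: [0.4912, 0.1569, 0.2413]
tool_rot: [0.001, 0.702, -0.006, 0.712]
contact_force: [0.3, 0.3, -0.6]
finger_gap: 1.001
```

Call:
arm_command:
  increments: "0 0 0 -0.5 0.8 -0.5 1;0 0 0 0 1 -0.5 1;0 0 0 0 1 -0.5 1;0 0 0 0 1 -0.5 1;0 0 0 0 1 -0.5 1;0 0 0 0 1 -0.5 1;0 0 0 0 1 -0.5 1;0 0 0 0 1 -0.5 1"

```text
time: 18.95
eef_pos: [0.3929, 0.3574, 0.2632]
tool_rot: [0.006, 0.697, -0.008, 0.717]
contact_force: [0.4, 0.7, 0.2]
finger_gap: 1.004
```

```bash
python3 -c "
from h import *
s=bot.camera('side');t=bot.camera('top');cv2.imwrite('pics/s6.png',s);cv2.imwrite('pics/t6.png',t)
cv2.imwrite('pics/c6.png',np.hstack([cv2.resize(i,(400,400),interpolation=2) for i in (s[140:300,165:325],t[170:330,180:340])]))"
```

View pics/c6.png

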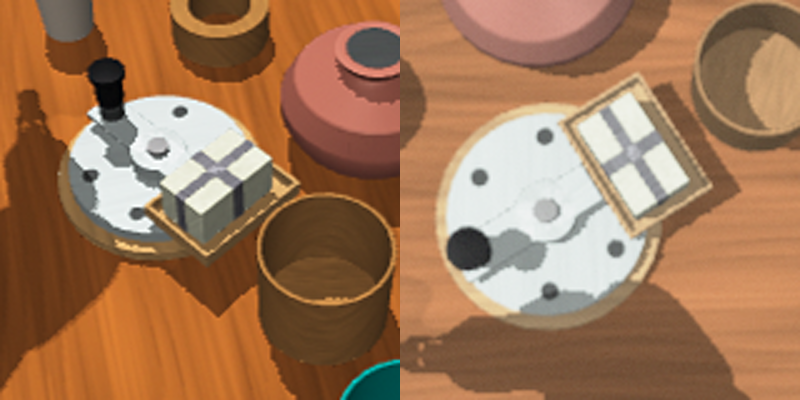

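View pics/t6.png

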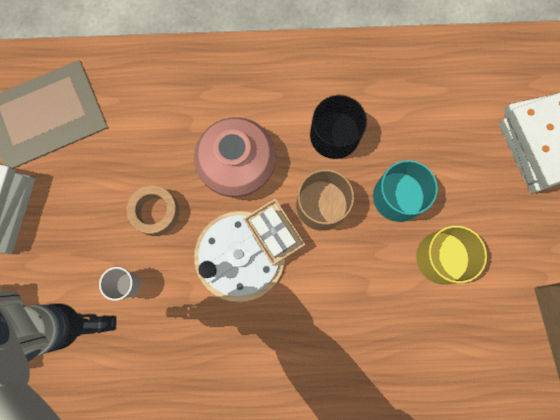

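The tray points at the brown hat box with the parcel flat inside. Other things look unmoved. Next I check numerically that the pin is home.

Run:
```python
from h import *
def blob(img,uv):
    m=(img.max(2)<45).astype(np.uint8); n,l,st,ce=cv2.connectedComponentsWithStats(m); u,v=uv
    L=np.bincount(l[v-5:v+6,u-5:u+6].ravel(),minlength=n);L[0]=0;k=L.argmax();return st[k][:4]
a=cv2.imread("pics/side0.png");b=cv2.imread("pics/s6.png")
b0=blob(a,(255,180));b1=blob(b,(207,174));print(b0,b1)
for n,bb,ang in(("start",b0,.9),("end",b1,120.9)):
    c=[.533+.075*np.cos(np.radians(ang)),.089+.075*np.sin(np.radians(ang))]
    for l in(0,.004,.012):
        ring=[P("side",[c[0]+.02*np.cos(x),c[1]+.02*np.sin(x),.117+l]) for x in np.linspace(0,6.28,40)]
        print(n,l,"pred top row",min(r[1] for r in ring).round(1),"col",np.mean([r[0] for r in ring]).round(1),"seen",bb[1],bb[0]+bb[2]/2)
t0=cv2.imread("pics/top0.png");t1=cv2.imread("pics/t6.png")
for n,(x0,y0,x1,y1) in dict(vase=(190,115,278,200),hat=(305,170,360,230),tape=(125,185,180,237),tumbler=(98,265,138,302)).items():
    A=t0[y0:y1,x0:x1].astype(np.float32).mean(2);B=t1[y0:y1,x0:x1].astype(np.float32).mean(2);print(n,np.round(cv2.phaseCorrelate(A,B),2))
```

```text
[248 172  14  25] [200 163  15  25]
start 0 pred top row 170.1 col 255.3 seen 172 255.0
start 0.004 pred top row 169.0 col 255.3 seen 172 255.0
start 0.012 pred top row 166.8 col 255.2 seen 172 255.0
end 0 pred top row 161.8 col 207.8 seen 163 207.5
end 0.004 pred top row 160.7 col 207.6 seen 163 207.5
end 0.012 pred top row 158.5 col 207.3 seen 163 207.5Traceback (most recent call last):
  File "<stdin>", line 14, in <module>
    return _wrapfunc(a, 'round', decimals=decimals, out=out)
    return _wrapit(obj, method, *args, **kwds)
    conv = _array_converter(obj)
ValueError: setting an array element with a sequence. The requested array has an inhomogeneous shape after 1 dimensions. The detected shape was (2,) + inhomogeneous part.
```

Run:
```python
from h import *
a=cv2.imread("pics/side0.png").astype(float).mean(2);b=cv2.imread("pics/s6.png").astype(float).mean(2)
def edge(im,c,r0):
    o=[]
    for u in range(c-2,c+3):
        p=im[r0-6:r0+6,u];bg=p[:4].mean();fg=p[-4:].mean();h=(bg+fg)/2;i=np.argmax(p<h);o.append(r0-6+i-1+(p[i-1]-h)/(p[i-1]-p[i]))
    return np.median(o)
for n,im,c,r,ang in(("start",a,255,172,.9),("end",b,207,163,120.9)):
    x=np.radians(ang);k=[.533+.075*np.cos(x),.089+.075*np.sin(x)]
    pr=min(P("side",[k[0]+.02*np.cos(y),k[1]+.02*np.sin(y),.117])[1] for y in np.linspace(0,6.28,60));e=edge(im,c,r);print(n,"edge",e.round(2),"minus pred",(e-pr).round(2))
print(a[178:203,253:258].mean(1).round().tolist());print(b[168:195,205:210].mean(1).round().tolist())
t0=cv2.imread("pics/top0.png");t1=cv2.imread("pics/t6.png")
for n,(x0,y0,x1,y1) in dict(vase=(190,115,278,195),hat=(308,170,360,230),tape=(125,185,180,237),tumbler=(98,265,138,302)).items():
    A=t0[y0:y1,x0:x1].astype(np.float32).mean(2);B=t1[y0:y1,x0:x1].astype(np.float32).mean(2);print(n,np.round(cv2.phaseCorrelate(A,B)[0],2),np.abs(A-B).mean().round(2))
# tray direction
f=onz("top",(180+632/2.5-160,170+153/2.5),.098);d=f[:2]-[.533,.089];print("parcel top centre",f.round(3),np.linalg.norm(d).round(3),np.degrees(np.arctan2(d[1],d[0])).round(1))
```

```text
start edge 171.15 minus pred 1.04
end edge 162.54 minus pred 0.76
[30.0, 32.0, 35.0, 37.0, 9.0, 8.0, 7.0, 9.0, 8.0, 9.0, 8.0, 9.0, 7.0, 9.0, 31.0, 38.0, 32.0, 30.0, 35.0, 93.0, 117.0, 119.0, 95.0, 100.0, 114.0]
[31.0, 34.0, 36.0, 40.0, 42.0, 15.0, 8.0, 7.0, 10.0, 10.0, 10.0, 10.0, 9.0, 8.0, 12.0, 35.0, 46.0, 40.0, 53.0, 65.0, 104.0, 144.0, 116.0, 113.0, 121.0, 111.0, 116.0]
vase [ 0.04 -0.07] 4.42
hat [0.02 0.03] 3.84
tape [ 0.02 -0.  ] 4.24
tumbler [-0.03  0.  ] 4.36
parcel top centre [0.578 0.004 0.098] 0.096 -62.3
```

```bash
python3 -c "
from bench import bot
print(bot.get_state()['time'],bot.close_job())"
```

```text
the job is handed in; nothing more can be done
19.05 None
```

The parcel lies flat in the tray, the tray points at the brown hat box, and the pin looks fully home. I handed the job in at 19.05 s.

I gripped the parcel across its 60 mm side, turned it and set it down in the tray. I then pulled the knob up by about 16–19 mm and turned the rotor +120° (counter-clockwise), away from the vase. I lowered the pin into the hole facing the hat box, let go and withdrew the arm.

**Last checks**
- **Parcel:** the pictures show it flat between the tray walls. Its centre is 96 mm from the axis at -62°; the hat box was measured at -60°. That is within pixel error and the pin's play.
- **Pin:** the knob's top edge agrees with its starting height to 0.3 px, which is about 1 mm. I have no finer measure of this.
- **Vase, hat box, tape roll and tumbler:** each shifted less than 0.1 px from the first top view.

**What went less well**
- **Setting the parcel down:** the held parcel twice pressed on the tray floor harder than I meant, with vertical wrist force peaking at about 71 N (limit 120 N). I relaxed the arm before opening the gripper, with the parcel less than 1 mm above the floor.
- **40 N limit:** I took this force to be on the parcel only, not on the arm or the gripper's body.

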